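# Stand the knocked-over desk fan back up to cool the board on test

## Task

The desk fan that cools the board on test has been knocked onto its back. Tip it up onto its base again, easing it down rather than letting it drop, and leave it standing where it blows straight at the finned heatsink. A reel of solder is standing where the base will come down: set it aside first, left standing on the bench and out of the fan's air stream, and do not shift any of the other things.

Things in the scene. Friction and masses are not known exactly. Their poses are not given: they have to be found in the camera images.
- fan: White desk fan, 0.4 to 0.75 kg, at the start lying on its back. Origin: centre of the base's underside; z from base to head (up when it stands), +x the way it blows, y sideways. Base: slab 100 in x (-50 to 50), 116 in y, 22 thick. Neck 26 by 34 (x -43 to -17). Centre of mass near x -5, z 42. Lying, the origin is 50 above the bench, z is level and x points up.
- fan_rim (a point): Top of the round cage, in the middle of its rim band: fan x 13, y 0, z 194. The band is 26 wide (x 0 to 26), radius 70, and its two faces are flat 16 inwards from the edge. Lying, the band's back edge is 50 above the bench with nothing beneath it.
- fan_head (a point): Centre of the cage, on the blowing axis: fan x 13, y 0, z 124. Wire cage, solid to the touch; inside radius 54 it domes out in front to x 42 (at radius 34); its back is flat at x 0. From there the motor housing, diameter 58, runs back to x -50; it touches the bench when the fan lies.
- fan_heel (a point): Middle of the back edge of the fan's base (fan x -50, y 0, z 0): it is on the bench when the fan lies and when it stands, and the fan tips up about this edge. Once about half of the way up (43 degrees), it falls the rest by itself, hard, unless it is held back.
- reel: Reel of solder wire standing on end, black flanges, bare grey winding: diameter 58, 66 high, about 0.4 kg. Origin: centre of its underside, z up. At the start it stands close by the underside of the fan's base, on the ground where the base comes down.
- test_board: Board on test, fixed to the bench: aluminium plate 110 (x) by 170 (y), circuit board on pillars above it, and on the board a finned aluminium heatsink; 116 high in all. Origin: centre of the plate's underside.
- heatsink (a point): Middle of the finned heatsink (104 wide in y, 70 high, its fins towards the robot), 81 above the bench.
- solvent_bottle: White solvent dispenser bottle, diameter 62, 122 high, steel plunger dish on top. Loose, to be left alone. Origin: centre of its underside.
- tool_cup: Round black cup, diameter 74 at the rim and 95 high, with pens and small tools sticking up to 155. Loose, to be left alone. Origin: centre of its underside.
- flux_jar: Small amber jar with white lid, diameter 54, 48 high. Loose, to be left alone. Origin: centre of its underside.
- parts_tray: Black open tray of brass standoffs, 120 (its x) by 85 (its y) by 26 high. Loose, to be left alone. Origin: centre of its underside.
- tip_cleaner: Black tip-cleaner pot with brass dome, diameter 82, 72 high. Loose, to be left alone. Origin: centre of its underside.
- small_bin: Blue open-fronted picking bin, 160 (its x) by 102 (its y), 75 high. Loose, to be left alone. Origin: centre of its underside.
- meter: Hand multimeter lying face up, 150 (its x) by 76 (its y), 43 high over its dial. Loose, to be left alone. Origin: centre of its underside.
- side_cutters: Side cutters with black handles lying flat, about 125 long (x from -82 to +37) by 55 wide, 14 high. Loose, to be left alone. Origin: centre of its underside, near the joint.

How it is judged:
On the way:
1. the fan stands upright on its base (angle between fan's own z axis and vertical below 0.06 rad and height (world z) of fan below 0.006 m), for 0.2 s.
At the end, for the whole second after the job is handed in: The fan stands still and upright (3.5 degrees) on the bench, its blowing axis passing within 45 mm of the middle of the heatsink ahead of it; the solder reel stands upright and still on the bench, its centre at least 80 mm to the side of the blowing axis or else behind the fan (all of step 1 and x of heatsink in the frame of fan above 0.05 m and y of heatsink in the frame of fan between -0.045 and 0.045 m and linear speed of each of fan, reel below 0.02 m/s and angular speed of fan below 0.15 rad/s and angle between reel's own z axis and vertical below 0.06 rad and height (world z) of reel below 0.006 m and (y of reel in the frame of fan above 0.08 m or y of reel in the frame of fan below -0.08 m or x of reel in the frame of fan below 0 m)); the robot touches nothing.
It fails at once if the fan is let drop: it still leans by over 4 degrees and swings faster than 2 rad/s (angle between fan's own z axis and vertical above 0.07 rad and angular speed of fan above 2 rad/s).
It fails at once if another thing is shifted by more than 25 mm or knocked over (distance of any of solvent_bottle, tool_cup, flux_jar, parts_tray, tip_cleaner, small_bin, meter, side_cutters from where it was at the start of the episode above 0.025 m or angle between any of solvent_bottle, tool_cup, flux_jar, parts_tray, tip_cleaner, small_bin, meter, side_cutters's own z axis and vertical above 0.5 rad).
It also fails if it takes over 64 s, if anything falls off the work surface, if the arm or the gripper's body presses on something with over 40 N, if the wrist force passes 120 N, or if a joint passes its speed limit or range.

## Robot

A 7-joint arm with a two-finger parallel gripper is mounted at the origin on the work surface. World frame = base frame: x ahead of the robot, y to its left, z up, the work surface at z = 0. Lengths are in m, angles in rad, forces in N, time in s.
With the tool pointing down it reaches from about 0.35 to 0.9 m from the base axis. Payload 8.1 kg.
Tool frame: the origin (TCP) lies at the very end of the fingers, on their centre line; the grasp point (between the pads) lies 19 mm behind it (grip_point_offset is the distance from the TCP to the grasp point, in m); z points along the fingers, y is the line along which they close (so a half turn about z gives the same grasp; the last joint's range is limited). The gripper opens to 85 mm and grips with 20 to 120 N. Pads are 22 mm wide; open, the fingers measure 114 mm over their backs; the gripper's body (76 mm by 85 mm) begins 54 mm behind the grasp point. The pads swing forward as they close: fully open they stand 13 mm farther back than shut.
Start: joints at [-1.388, 0.434, 0.025, 1.573, -0.012, 1.134, -0.075], TCP at [0.176, 0.6, 0.231] pointing down, gripper open.
Joint ranges: [-2.62, 2.62], [-0.44, 2.09], [-1.27, 1.32], [0.08, 2.57], [-1.32, 4.46], [0.12, 2], [-2.74, 2.74]. Speed limits (rad/s): [2.22, 2.22, 3.01, 3.01, 3.14, 3.14, 3.14].

## Interface

Orientations are given as a unit quaternion [x, y, z, w].
In Python, from station import get_obs, read_camera, get_calibration, finish_job, grip_point_offset gives the robot as it stands. The module is installed in compiled form; this text tells all that it offers.
- The arm moves only by the tool arm_command, never from a script. Its argument "plan" is a list of rows, each a list of 3 entries, a list of its own where there are three numbers: the finger opening in mm, from 0 to 85.4, then the shift along the tool's x, y, z in mm, then the turn, a rotation vector about the tool's x, y, z in rad. A call has 1 to 12 rows; each row shifts and turns the commanded pose from where the row before left it, along the tool's axes as they then stand; what a row does not reach is not made up. A row lasts 1/12 s, in which the tool goes at most 41.7 mm and 7.16 degrees, less where a joint would pass 70% of its speed; a pose out of reach is approached as far as the arm can. A call is refused whole if a number of a shift passes 41.7 or a number of a turn 0.125, either way. A call with a gripper value outside its range is refused whole. The fingers move at their own pace and stop on an object; the grip force is fixed at half the most. Time passes only in rows, so rows that do not move let the fingers close. It gives the time, the measured TCP pose, the force, the opening and the grip force at its end, in the units of the state.
- get_obs(): the state, without advancing time (a new reading comes with each control period).
- read_camera(name): name is "side" or "top"; returns (picture, depth): 480x640x3 uint8, blue, green, red; 480x640 float32, m along the optical axis (not along the pixel's ray), 0 where there is no reading.
- get_calibration(name): a dict with "fovy" (degrees; the focal length in pixels is half the picture's height over the tangent of half this angle, whatever the lens; pixels are square), "cx", "cy" (the principal point, pixels), "dist_coeffs" ([k1, k2, p1, p2, k3] as OpenCV has them; the pictures are not rectified), "rvec" (rotation vector, rad) and "tvec" (3), from world to camera coordinates, as OpenCV has them. Camera axes: x right, y down, z forward; pixel columns grow to the right and rows downward; lengths in m; the calibration is good to about 2 mm. A picture is of the moment at which its call begins. get_calibration takes no time and is no camera call.
- finish_job(): hands the job in; it is judged then, once.
The state is a dict: "t": time; "q": joint angles; "qd": joint speeds; "joint_torque": joint torques, N m; "position": TCP position; "eef_rot": TCP orientation; "contact_force": force on the tool from outside, world axes, zero at the start; "wrist_torque": the same for the moment, N m; "finger_gap": opening from 0.0 (shut) to 1.0 (fully open); "grip_force": force on a finger pad.
Only numpy, scipy, OpenCV 4.12 (cv2) and the standard library are available. Lean on these libraries where they do the work, as an engineer would, in place of code of your own. Each camera call takes 0.05 s, during which the arm holds its last target. There are 200 camera calls.

## Working session

There is one attempt and no reset: what is moved stays moved. The work goes in short steps, Python scripts to look and compute and a tool call to move; the robot and the scene stay as the last step left them, time stands still between calls to the robot, and variables do not carry over. Pictures are saved under pics/ and viewed, at most 10 in all, crops included, and the job is handed in when it is done.

Besides the shell and the picture viewer there is one more tool, called after "Emit:" by a JSON object that holds its "api" and its "payload", one argument or row to a line. arm_command: Moves the arm, as the interface text tells. Its arguments: {"type":"object","properties":{"plan":{"type":"array","items":{"type":"array"}}},"required":["plan"]}

```bash
mkdir -p pics; cat > h.py <<'E'
import numpy as np, cv2
from station import *
def cal(n):
    c=get_calibration(n); f=240/np.tan(np.radians(c['fovy'])/2)
    K=np.array([[f,0,c['cx']],[0,f,c['cy']],[0,0,1]]); R=cv2.Rodrigues(np.array(c['rvec'],float))[0]
    return K,np.array(c['dist_coeffs'],float),R,np.array(c['tvec'],float).ravel()
def cloud(n,d):
    K,D,R,t=cal(n); v,u=np.mgrid[0:480,0:640]
    p=cv2.undistortPoints(np.stack([u,v],-1).reshape(-1,1,2).astype(float),K,D).reshape(480,640,2)
    P=np.concatenate([p*d[...,None],d[...,None]],-1)
    W=(P-t)@R; W[d<=0]=np.nan; return W
def ray(n,u,v,z):
    K,D,R,t=cal(n); p=cv2.undistortPoints(np.array([[[u,v]]],float),K,D)[0,0]
    r=R.T@np.array([*p,1]); o=-R.T@t; return o+r*(z-o[2])/r[2]
def proj(n,P):
    K,D,R,t=cal(n); return cv2.projectPoints(np.atleast_2d(np.array(P,float)),cv2.Rodrigues(R)[0],t,K,D)[0][:,0]
E
python3 - <<'E'
from h import *
for n in ('top','side'):
    im,d=read_camera(n); cv2.imwrite(f'pics/{n}0.png',im); np.savez(f'{n}0.npz',im=im,d=d)
    K,D,R,t=cal(n); print(n,(-R.T@t).round(3),R[2].round(3),K[0,0],(d>0).mean())
o=get_obs(); print(o); print(grip_point_offset() if callable(grip_point_offset) else grip_point_offset)
E
```

```text
top [0.339 0.025 1.34 ] [ 0.184 -0.022 -0.983] 509.3703153711267 0.9960123697916666
side [-0.097 -0.721  1.032] [ 0.484  0.536 -0.692] 565.3387288688897 0.9958951822916666
{'t': 0.1, 'q': array([-1.38762419,  0.43515334,  0.02497159,  1.57399488, -0.01160205,
        1.13400952, -0.0750724 ]), 'qd': array([-7.45177594e-04, -1.59154390e-03, -1.23004599e-04, -3.09872528e-03,
        1.05410159e-03, -1.00595008e-03, -5.19910967e-05]), 'joint_torque': array([ 5.16063476e-03, -6.71758175e+01,  1.02880239e+00, -3.16902959e+01,
        1.57089491e-02,  7.35933456e-03,  2.23750234e-06]), 'position': array([0.17610771, 0.5992054 , 0.23060875]), 'eef_rot': array([ 1.42420490e-01,  9.89805991e-01, -7.09021644e-04, -3.81026574e-05]), 'contact_force': array([ 0.01988441,  0.04483929, -0.36703182]), 'wrist_torque': array([ 0.0416673 ,  0.00681616, -0.02600817]), 'grip_force': 0.0, 'finger_gap': 0.9989190570901831}
0.0187
```

View pics/top0.png

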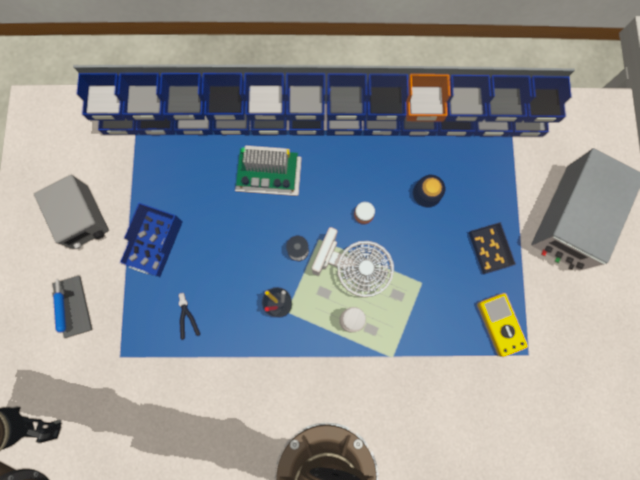

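View pics/side0.png

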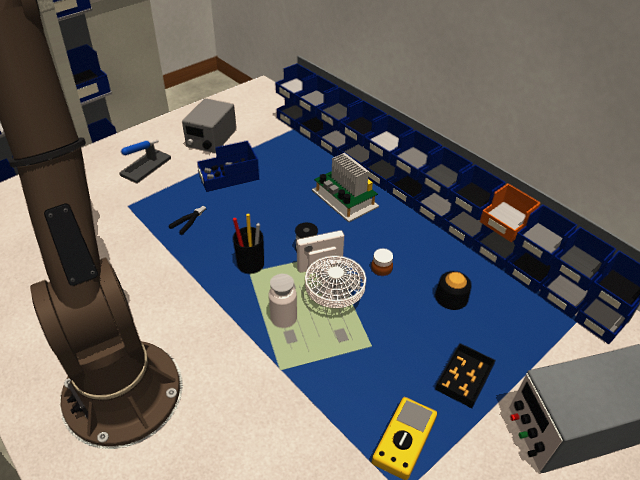

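The top view has world +x up and +y left. The fan lies with its base at (323,252) and cage at (365,268), and the reel is at (297,247). The board is at (268,170), the jar at (365,212), the bottle at (353,320) and the cup at (277,300). The side view agrees: the base stands on edge at (320,250) with the reel behind it at (306,237).

```bash
python3 - <<'E'
from h import *
W={};I={}
for n in ('top','side'):
    z=np.load(n+'0.npz'); W[n]=cloud(n,z['d']); I[n]=z['im']
A=np.concatenate([W[n].reshape(-1,3) for n in W]); C=np.concatenate([I[n].reshape(-1,3) for n in I]).astype(int)
ok=np.isfinite(A).all(1); A=A[ok];C=C[ok]
reg=(abs(A[:,0]-.45)<.35)&(abs(A[:,1])<.5)
# height map clusters
m=reg&(A[:,2]>.008)&(A[:,2]<.25)
H=np.zeros((700,1000),np.uint8); ij=((A[m][:,:2]-[.1,-.5])*1000).astype(int); ij=np.clip(ij,0,[699,999]); H[ij[:,0],ij[:,1]]=255
H=cv2.morphologyEx(H,cv2.MORPH_CLOSE,np.ones((9,9)))
k,L,S,c=cv2.connectedComponentsWithStats(H)
for i in range(1,k):
    if S[i,4]<300: continue
    q=L[ij[:,0],ij[:,1]]==i; P=A[m][q]; (cc,wh,an)=cv2.minAreaRect((P[:,:2]*1000).astype(np.float32))
    print(i,len(P),'min',P.min(0).round(3),'max',P.max(0).round(3),'rect',np.round(cc),np.round(wh),round(an))
def px(n,u,v): return W[n][v,u].round(3)
print('reel top',px('top',297,243),'board hs',px('top',268,158),px('top',252,150),px('top',285,150),'base',px('top',332,236),px('top',318,266),'hub',px('top',366,268))
# reel: dark, height 60-70 near
d=(A[:,2]>.058)&(A[:,2]<.075)&(C.max(1)<80)&(np.hypot(A[:,0]-W['top'][243,297,0],A[:,1]-W['top'][243,297,1])<.06)
P=A[d]; print('reel',len(P),P.min(0),P.max(0),P[:,2].mean(),cv2.minEnclosingCircle((P[:,:2]*1000).astype(np.float32)))
# reel by top-view ray at z .066
# fan base white points 
w=(C.min(1)>120)&(A[:,2]>.02)&(A[:,2]<.13)&(abs(A[:,0]-.42)<.13)&(abs(A[:,1]+.03)<.16)
P=A[w]; 
b=P[P[:,2]>.088]; print('base top',len(b),cv2.minAreaRect((b[:,:2]*1000).astype(np.float32)),cv2.boxPoints(cv2.minAreaRect((b[:,:2]*1000).astype(np.float32))).round())
np.save('fanpts.npy',P)
E
```

```text
1 732 min [ 0.1   -0.07   0.008] max [0.123 0.066 0.02 ] rect [112.  -2.] [136.  23.] 90
70 4572 min [ 0.285 -0.5    0.008] max [ 0.447 -0.398  0.052] rect [ 365. -455.] [152.  84.] 19
109 575 min [0.332 0.322 0.008] max [0.449 0.381 0.022] rect [393. 354.] [118.  50.] 8
117 1810 min [ 0.348 -0.099  0.008] max [ 0.411 -0.033  0.128] rect [380. -66.] [64. 63.] 20
134 1835 min [0.385 0.082 0.008] max [0.459 0.158 0.158] rect [422. 120.] [74. 77.] 0
172 6350 min [ 0.437 -0.17   0.008] max [0.607 0.035 0.107] rect [518. -75.] [197. 139.] 67
216 2939 min [0.492 0.381 0.008] max [0.68  0.5   0.081] rect [586. 458.] [118. 165.] 72
218 1495 min [ 0.498 -0.5    0.008] max [ 0.643 -0.384  0.034] rect [ 570. -442.] [131.  96.] 18
231 742 min [0.536 0.046 0.009] max [0.594 0.105 0.073] rect [566.  74.] [57. 57.] 52
295 820 min [ 0.631 -0.131  0.008] max [ 0.687 -0.077  0.056] rect [ 661. -104.] [55. 55.] 24
333 1871 min [ 0.681 -0.321  0.008] max [ 0.764 -0.238  0.078] rect [ 723. -280.] [81. 83.] 6
347 3965 min [0.716 0.067 0.008] max [0.8   0.242 0.125] rect [760. 155.] [173.  84.] 88
reel top [0.574 0.073 0.065] board hs [0.797 0.15  0.076] [0.807 0.188 0.107] [0.804 0.103 0.116] base [ 0.585 -0.015  0.103] [0.51  0.019 0.099] hub [ 0.506 -0.099  0.091]
reel 508 [0.53635794 0.04558331 0.05832737] [0.5939779  0.1050059  0.07244613] 0.066039668350769 ((565.2691650390625, 74.95880889892578), 30.409526824951172)
base top 2122 ((465.3562927246094, -39.016357421875), (168.7928924560547, 202.75669860839844), 70.5967025756836) [[ 342.  -85.]
 [ 533. -152.]
 [ 589.    7.]
 [ 398.   74.]]
```

```bash
cat >> h.py <<'E'
from scipy.spatial.transform import Rotation as Ro
def Rdown(az): # tool z down, tool y at azimuth az (deg)
    a=np.radians(az); y=np.array([np.cos(a),np.sin(a),0]); z=np.array([0,0,-1.]); return Ro.from_matrix(np.stack([np.cross(y,z),y,z],1))
def leg(p0,R0,p1,R1,n,gap):
    dr=(R0.inv()*R1).as_rotvec(); p,R=np.array(p0,float),R0
    for i in range(n):
        w=p0+(np.array(p1)-p0)*(i+1)/n
        s=np.round(R.inv().apply(w-p)*1000,1); r=np.round(dr/n,3)
        print(f'[{gap},{s.tolist()},{r.tolist()}]',end=',' if i%12!=11 else '\n')
        p=p+R.apply(s/1000); R=R*Ro.from_rotvec(r)
    print('\nend',p.round(4)); return p,R
def cur():
    o=get_obs(); return o['position'],Ro.from_quat(o['eef_rot'])
E
python3 - <<'E'
from h import *
p,R=cur(); leg(p,R,[.566,.075,.19],Rdown(-23),18,85)
E
```

```text
[85,[-29.0, -21.8, 2.3],[-0.0, 0.0, 0.094]],[85,[-30.9, -19.0, 2.3],[-0.0, 0.0, 0.094]],[85,[-32.6, -16.1, 2.3],[-0.0, 0.0, 0.094]],[85,[-33.9, -12.9, 2.3],[-0.0, 0.0, 0.094]],[85,[-35.0, -9.6, 2.3],[-0.0, 0.0, 0.094]],[85,[-35.7, -6.4, 2.2],[-0.0, 0.0, 0.094]],[85,[-36.2, -2.9, 2.3],[-0.0, 0.0, 0.094]],[85,[-36.3, 0.4, 2.3],[-0.0, 0.0, 0.094]],[85,[-36.1, 3.9, 2.3],[-0.0, 0.0, 0.094]],[85,[-35.5, 7.2, 2.3],[-0.0, 0.0, 0.094]],[85,[-34.8, 10.6, 2.3],[-0.0, 0.0, 0.094]],[85,[-33.5, 13.7, 2.3],[-0.0, 0.0, 0.094]]
[85,[-32.2, 16.9, 2.3],[-0.0, 0.0, 0.094]],[85,[-30.4, 19.7, 2.3],[-0.0, 0.0, 0.094]],[85,[-28.4, 22.6, 2.3],[-0.0, 0.0, 0.094]],[85,[-26.2, 25.1, 2.2],[-0.0, 0.0, 0.094]],[85,[-23.8, 27.5, 2.3],[-0.0, 0.0, 0.094]],[85,[-21.0, 29.6, 2.3],[-0.0, 0.0, 0.094]],
end [0.566 0.075 0.19 ]
```

Emit:
{"api": "arm_command", "payload": {
  "plan": [
    [85,[-29,-22,2],[0,0,0.094]],
    [85,[-31,-19,2],[0,0,0.094]],
    [85,[-33,-16,2],[0,0,0.094]],
    [85,[-34,-13,2],[0,0,0.094]],
    [85,[-35,-10,2],[0,0,0.094]],
    [85,[-36,-6,2],[0,0,0.094]],
    [85,[-36,-3,2],[0,0,0.094]],
    [85,[-36,0,2],[0,0,0.094]],
    [85,[-36,4,2],[0,0,0.094]],
    [85,[-36,7,2],[0,0,0.094]],
    [85,[-35,11,2],[0,0,0.094]],
    [85,[-33,14,2],[0,0,0.094]]
  ]
}}

```text
t: 1.1
position: [0.4374, 0.248, 0.2072]
eef_rot: [0.651, 0.759, -0.0, -0.0]
contact_force: [0.6, 1.0, -0.3]
finger_gap: 0.996
grip_force: 0.0
```

Emit:
{"api": "arm_command", "payload": {
  "plan": [
    [85,[-32,17,2],[0,0,0.094]],
    [85,[-30,20,2],[0,0,0.094]],
    [85,[-28,23,2],[0,0,0.094]],
    [85,[-26,25,2],[0,0,0.094]],
    [85,[-24,27,2],[0,0,0.094]],
    [85,[-21,30,2],[0,0,0.094]],
    [85,[0,0,0],[0,0,0]],
    [85,[0,0,0],[0,0,0]]
  ]
}}

```text
t: 1.77
position: [0.568, 0.0733, 0.1948]
eef_rot: [0.837, 0.548, -0.001, 0.001]
contact_force: [0.1, 0.5, -0.2]
finger_gap: 0.996
grip_force: 0.0
```

```bash
python3 - <<'E'
from h import *
p,R=cur(); print(p,R.as_matrix().round(3),get_obs()['q'].round(3),get_obs()['t'])
leg(p,R,[.566,.075,.024],Rdown(-23),7,85)
E
```

```text
[0.56798022 0.07330323 0.19484845] [[ 0.4    0.916 -0.   ]
 [ 0.916 -0.4   -0.002]
 [-0.002  0.    -1.   ]] [-0.638  0.417  0.579  1.785 -0.262  1.017 -0.371] 1.7667
[85,[0.1, -0.4, 24.4],[0.0, 0.0, -0.001]],[85,[0.2, -0.3, 24.4],[0.0, 0.0, -0.001]],[85,[0.1, -0.4, 24.4],[0.0, 0.0, -0.001]],[85,[0.2, -0.4, 24.4],[0.0, 0.0, -0.001]],[85,[0.1, -0.3, 24.4],[0.0, 0.0, -0.001]],[85,[0.2, -0.4, 24.4],[0.0, 0.0, -0.001]],[85,[0.1, -0.3, 24.4],[0.0, 0.0, -0.001]],
end [0.566  0.0749 0.024 ]
```

Emit:
{"api": "arm_command", "payload": {
  "plan": [
    [85,[0.5,-1,25],[0,0,0]],
    [85,[0,0,25],[0,0,0]],
    [85,[0,0,25],[0,0,0]],
    [85,[0,0,25],[0,0,0]],
    [85,[0,0,25],[0,0,0]],
    [85,[0,0,25],[0,0,0]],
    [85,[0,0,20],[0,0,0]],
    [85,[0,0,0],[0,0,0]],
    [30,[0,0,0],[0,0,0]],
    [30,[0,0,0],[0,0,0]],
    [30,[0,0,0],[0,0,0]],
    [30,[0,0,0],[0,0,0]]
  ]
}}

```text
t: 2.77
position: [0.5681, 0.0773, 0.0274]
eef_rot: [0.835, 0.55, 0.002, 0.0]
contact_force: [-0.1, 0.1, 5.3]
finger_gap: 0.648
grip_force: 62.2
```

Emit:
{"api": "arm_command", "payload": {
  "plan": [
    [30,[0,0,0],[0,0,0]],
    [30,[0,0,0],[0,0,0]],
    [30,[0,0,0],[0,0,0]],
    [30,[0,0,0],[0,0,0]]
  ]
}}

```text
t: 3.1
position: [0.5681, 0.0773, 0.0274]
eef_rot: [0.835, 0.55, 0.002, 0.0]
contact_force: [-0.4, -0.7, 7.1]
finger_gap: 0.653
grip_force: 62.2
```

```bash
python3 - <<'E'
from h import *
p,R=cur(); z=p[2]
p1=np.array([p[0],p[1],z+.03]); p2=np.array([.555,.25,z+.03])
p,R=leg(p,R,p1,R,3,30);p,R=leg(p,R,p2,R,8,30)
im,d=read_camera('top'); P=cloud('top',d).reshape(-1,3); c=im.reshape(-1,3).min(1)
m=(c>120)&(P[:,2]>.03)&(P[:,0]>.42)&(P[:,0]<.62)&(P[:,1]>-.18)&(P[:,1]<.05); Q=P[m]
print(cv2.minAreaRect((Q[:,:2]*1000).astype(np.float32)))
z=np.array([-.39,-.92]); print('base end', [ (lambda s:(len(s),s.mean(0).round(4)))(Q[(Q[:,2]>.09)&(Q[:,1]>-.03)])])
E
```

```text
[30,[0.0, 0.0, -10.0],[0.0, 0.0, 0.0]],[30,[0.0, 0.1, -10.0],[0.0, 0.0, 0.0]],[30,[0.1, -0.0, -10.0],[0.0, 0.0, 0.0]],
end [0.5681 0.0773 0.0574]
[30,[19.2, -10.0, 0.0],[0.0, 0.0, 0.0]],[30,[19.2, -10.1, 0.0],[0.0, 0.0, 0.0]],[30,[19.1, -10.0, 0.1],[0.0, 0.0, 0.0]],[30,[19.2, -10.1, -0.0],[0.0, 0.0, 0.0]],[30,[19.2, -10.0, 0.0],[0.0, 0.0, 0.0]],[30,[19.2, -10.1, 0.0],[0.0, 0.0, 0.0]],[30,[19.1, -10.0, 0.0],[0.0, 0.0, 0.0]],[30,[19.2, -10.1, 0.1],[0.0, 0.0, 0.0]],
end [0.555  0.25   0.0573]
((518.1676635742188, -73.53873443603516), (193.7089385986328, 139.00405883789062), 66.72801208496094)
base end [(415, array([0.5504, 0.0054, 0.099 ]))]
```

Emit:
{"api": "arm_command", "payload": {
  "plan": [
    [30,[0,0,-10],[0,0,0]],
    [30,[0,0,-10],[0,0,0]],
    [30,[0,0,-10],[0,0,0]],
    [30,[19,-10,0],[0,0,0]],
    [30,[19,-10,0],[0,0,0]],
    [30,[19,-10,0],[0,0,0]],
    [30,[19,-10,0],[0,0,0]],
    [30,[19,-10,0],[0,0,0]],
    [30,[19,-10,0],[0,0,0]],
    [30,[19,-10,0],[0,0,0]],
    [30,[19,-10,0],[0,0,0]],
    [30,[0,0,0],[0,0,0]]
  ]
}}

```text
t: 4.15
position: [0.5521, 0.2548, 0.056]
eef_rot: [0.834, 0.552, 0.001, -0.002]
contact_force: [-0.1, 1.2, -4.9]
finger_gap: 0.649
grip_force: 64.3
```

Emit:
{"api": "arm_command", "payload": {
  "plan": [
    [30,[0,0,10],[0,0,0]],
    [30,[0,0,10],[0,0,0]],
    [30,[0,0,7],[0,0,0]],
    [30,[0,0,2],[0,0,0]],
    [30,[0,0,0],[0,0,0]],
    [30,[0,0,0],[0,0,0]]
  ]
}}

```text
t: 4.65
position: [0.5534, 0.2472, 0.026]
eef_rot: [0.836, 0.549, -0.0, 0.0]
contact_force: [0.8, 0.0, -4.6]
finger_gap: 0.651
grip_force: 64.6
```

Emit:
{"api": "arm_command", "payload": {
  "plan": [
    [30,[0,0,1],[0,0,0]],
    [30,[0,0,0],[0,0,0]],
    [30,[0,0,0],[0,0,0]]
  ]
}}

```text
t: 4.9
position: [0.5535, 0.248, 0.0254]
eef_rot: [0.836, 0.549, 0.0, 0.0]
contact_force: [0.1, -0.1, -4.7]
finger_gap: 0.646
grip_force: 64.7
```

Emit:
{"api": "arm_command", "payload": {
  "plan": [
    [30,[0,0,1],[0,0,0]],
    [30,[0,0,0],[0,0,0]],
    [30,[0,0,0],[0,0,0]]
  ]
}}

```text
t: 5.15
position: [0.5535, 0.2478, 0.0251]
eef_rot: [0.836, 0.549, 0.0, -0.0]
contact_force: [-2.2, -2.7, 5.7]
finger_gap: 0.647
grip_force: 64.9
```

Emit:
{"api": "arm_command", "payload": {
  "plan": [
    [85,[0,0,0],[0,0,0]],
    [85,[0,0,0],[0,0,0]],
    [85,[0,0,0],[0,0,0]],
    [85,[0,0,0],[0,0,0]],
    [85,[0,0,-15],[0,0,0]],
    [85,[0,0,-25],[0,0,0]],
    [85,[0,0,-40],[0,0,0]],
    [85,[0,0,-40],[0,0,0]],
    [85,[0,0,-40],[0,0,0]],
    [85,[0,0,-40],[0,0,0]],
    [85,[0,0,-40],[0,0,0]],
    [85,[0,0,-20],[0,0,0]]
  ]
}}

```text
t: 6.15
position: [0.5549, 0.2482, 0.2896]
eef_rot: [0.836, 0.549, 0.003, 0.0]
contact_force: [0.7, 0.0, 0.1]
finger_gap: 0.997
grip_force: 0.0
```

```bash
cat >> h.py <<'E'
f=np.array([np.cos(np.radians(66.7)),np.sin(np.radians(66.7)),0]); up=np.array([0,0,1.]); heel=np.array([.5565,.0157,0])
def fanR(th): # tool orient for fan tipped th deg
    t=np.radians(th); y=up*np.cos(t)+f*np.sin(t); z=f*np.cos(t)-up*np.sin(t); return Ro.from_matrix(np.stack([np.cross(y,z),y,z],1))
def edge(th): # back corner of the rim's top
    t=np.radians(th); return heel-f*(.194*np.cos(t)-.05*np.sin(t))+up*(.194*np.sin(t)+.05*np.cos(t))
E
python3 - <<'E'
from h import *
p,R=cur(); print(p,get_obs()['t'])
im,d=read_camera('top'); cv2.imwrite('pics/top1.png',im)
W=cloud('top',d).reshape(-1,3); c=im.reshape(-1,3).max(1)
m=(c<80)&(W[:,2]>.055)&(W[:,2]<.075)&(np.hypot(W[:,0]-.553,W[:,1]-.248)<.06); print('reel',m.sum(),W[m].mean(0) if m.any() else 0)
R1=fanR(30); z=R1.as_matrix()[:,2]; y=R1.as_matrix()[:,1]
tip=edge(0)+.012*f-.014*up; T=tip+.0425*y+.013*z; print('ins',T.round(4)); pre=T-.07*f; print('pre',pre.round(4)); hi=pre+[0,0,.17]
print('rot',np.degrees((R.inv()*R1).magnitude())); Rm=Rdown(66.7)
p,R=leg(p,R,[.50,.0,.285],Rm,14,85)
p,R=leg(p,R,hi,R1,10,85)
E
```

```text
[0.5549208  0.24817639 0.28958782] 6.15
reel 286 [0.5481706  0.24363475 0.0659067 ]
ins [ 0.4974 -0.1216  0.0663]
pre [ 0.4697 -0.1859  0.0663]
rot 104.29643708735273
[85,[-17.8, 3.4, 0.3],[0.0, -0.0, -0.112]],[85,[-18.1, 1.4, 0.2],[0.0, -0.0, -0.112]],[85,[-18.2, -0.6, 0.3],[0.0, -0.0, -0.112]],[85,[-17.9, -2.6, 0.2],[0.0, -0.0, -0.112]],[85,[-17.6, -4.7, 0.3],[0.0, -0.0, -0.112]],[85,[-16.9, -6.6, 0.2],[0.0, -0.0, -0.112]],[85,[-16.1, -8.4, 0.3],[0.0, -0.0, -0.112]],[85,[-15.1, -10.2, 0.2],[0.0, -0.0, -0.112]],[85,[-13.8, -11.7, 0.3],[0.0, -0.0, -0.112]],[85,[-12.4, -13.3, 0.2],[0.0, -0.0, -0.112]],[85,[-10.8, -14.5, 0.3],[0.0, -0.0, -0.112]],[85,[-9.2, -15.7, 0.2],[0.0, -0.0, -0.112]]
[85,[-7.3, -16.6, 0.3],[0.0, -0.0, -0.112]],[85,[-5.5, -17.4, 0.3],[0.0, -0.0, -0.112]],
end [ 5.00e-01 -1.00e-04  2.85e-01]
[85,[-4.6, -18.3, 4.8],[-0.104, 0.001, -0.0]],[85,[-4.6, -18.6, 2.9],[-0.104, 0.001, -0.0]],[85,[-4.7, -18.9, 0.9],[-0.104, 0.001, -0.0]],[85,[-4.6, -18.9, -1.1],[-0.104, 0.001, -0.0]],[85,[-4.6, -18.6, -3.0],[-0.104, 0.001, -0.0]],[85,[-4.6, -18.3, -5.0],[-0.104, 0.001, -0.0]],[85,[-4.6, -17.6, -6.8],[-0.104, 0.001, -0.0]],[85,[-4.6, -16.8, -8.6],[-0.104, 0.001, -0.0]],[85,[-4.6, -15.8, -10.3],[-0.104, 0.001, -0.0]],[85,[-4.6, -14.7, -11.9],[-0.104, 0.001, -0.0]],
end [ 0.4697 -0.1859  0.2363]
```

Emit:
{"api": "arm_command", "payload": {
  "plan": [
    [85,[-18,3,0],[0,0,-0.112]],
    [85,[-18,1,0],[0,0,-0.112]],
    [85,[-18,-1,0],[0,0,-0.112]],
    [85,[-18,-3,0],[0,0,-0.112]],
    [85,[-18,-5,0],[0,0,-0.112]],
    [85,[-17,-7,0],[0,0,-0.112]],
    [85,[-16,-8,0],[0,0,-0.112]],
    [85,[-15,-10,0],[0,0,-0.112]],
    [85,[-14,-12,0],[0,0,-0.112]],
    [85,[-12,-13,0],[0,0,-0.112]],
    [85,[-11,-15,0],[0,0,-0.112]],
    [85,[-9,-16,0],[0,0,-0.112]]
  ]
}}

```text
t: 7.2
position: [0.5035, 0.0343, 0.284]
eef_rot: [0.309, 0.951, 0.0, -0.0]
contact_force: [0.9, 0.3, -0.5]
finger_gap: 0.995
grip_force: 0.0
```

Emit:
{"api": "arm_command", "payload": {
  "plan": [
    [85,[-7,-17,0],[0,0,-0.112]],
    [85,[-5,-17,0],[0,0,-0.112]],
    [85,[-5,-18,5],[-0.104,0,0]],
    [85,[-5,-19,3],[-0.104,0,0]],
    [85,[-5,-19,1],[-0.104,0,0]],
    [85,[-5,-19,-1],[-0.104,0,0]],
    [85,[-5,-19,-3],[-0.104,0,0]],
    [85,[-5,-18,-5],[-0.104,0,0]],
    [85,[-5,-18,-7],[-0.104,0,0]],
    [85,[-4,-17,-9],[-0.104,0,0]],
    [85,[-4,-16,-10],[-0.104,0,0]],
    [85,[-4,-15,-12],[-0.104,0,0]]
  ]
}}

```text
t: 8.2
position: [0.4648, -0.1866, 0.2378]
eef_rot: [0.178, 0.852, 0.481, 0.1]
contact_force: [1.7, 0.9, 0.3]
finger_gap: 0.996
grip_force: 0.0
```

```bash
python3 - <<'E'
from h import *
p,R=cur(); o=get_obs(); print(p,o['t'],o['q'].round(2),R.as_matrix().round(2)); R1=fanR(30); print('err deg',np.degrees((R.inv()*R1).as_rotvec()).round(1))
p,R=leg(p,R,[.4697,-.1859,.0663],R1,10,85)
E
```

```text
[ 0.46479441 -0.18657848  0.2378384 ] 8.2 [ 0.53  0.6   0.48  1.88 -1.02  1.62  2.65] [[-0.92  0.21  0.34]
 [ 0.4   0.47  0.78]
 [-0.    0.86 -0.52]]
err deg [-1.1  0.2 -0.1]
[85,[-0.4, -14.6, 9.1],[-0.002, 0.0, -0.0]],[85,[-0.4, -14.5, 9.0],[-0.002, 0.0, -0.0]],[85,[-0.5, -14.6, 9.1],[-0.002, 0.0, -0.0]],[85,[-0.4, -14.6, 9.0],[-0.002, 0.0, -0.0]],[85,[-0.4, -14.7, 8.9],[-0.002, 0.0, -0.0]],[85,[-0.4, -14.6, 9.0],[-0.002, 0.0, -0.0]],[85,[-0.5, -14.7, 8.9],[-0.002, 0.0, -0.0]],[85,[-0.4, -14.6, 8.8],[-0.002, 0.0, -0.0]],[85,[-0.4, -14.7, 8.9],[-0.002, 0.0, -0.0]],[85,[-0.4, -14.8, 8.8],[-0.002, 0.0, -0.0]],
end [ 0.4697 -0.1859  0.0663]
```

Emit:
{"api": "arm_command", "payload": {
  "plan": [
    [85,[0,-15,9],[0,0,0]],
    [85,[-1,-15,9],[0,0,0]],
    [85,[0,-15,9],[0,0,0]],
    [85,[-1,-15,9],[0,0,0]]
  ]
}}

```text
t: 8.53
position: [0.4666, -0.1847, 0.1664]
eef_rot: [0.177, 0.854, 0.479, 0.098]
contact_force: [-0.1, 0.3, 0.8]
finger_gap: 0.994
grip_force: 0.0
```

```bash
python3 - <<'E'
from h import *
p,R=cur(); o=get_obs(); print(p,o['t'],o['q'].round(3)); R1=fanR(30); print('err deg',np.degrees((R.inv()*R1).as_rotvec()).round(1))
E
```

```text
[ 0.4666419  -0.18474846  0.16642239] 8.5333 [ 0.61   0.685  0.348  1.91  -1.025  1.495  2.725]
err deg [-1.4 -0.1 -0.2]
```

Emit:
{"api": "arm_command", "payload": {
  "plan": [
    [85,[0,0,0],[0,0,0.125]],
    [85,[0,0,0],[0,0,0.125]],
    [85,[0,0,0],[0,0,0.125]],
    [85,[0,0,0],[0,0,0.125]],
    [85,[0,0,0],[0,0,0.125]],
    [85,[0,0,0],[0,0,0.125]],
    [85,[0,0,0],[0,0,0.125]],
    [85,[0,0,0],[0,0,0.125]],
    [85,[0,0,0],[0,0,0.125]],
    [85,[0,0,0],[0,0,0.125]],
    [85,[0,0,0],[0,0,0.125]],
    [85,[0,0,0],[0,0,0.125]]
  ]
}}

```text
t: 9.53
position: [0.4669, -0.1844, 0.1678]
eef_rot: [0.713, 0.502, 0.417, -0.256]
contact_force: [0.7, 0.1, 0.4]
finger_gap: 0.994
grip_force: 0.0
```

Emit:
{"api": "arm_command", "payload": {
  "plan": [
    [85,[0,0,0],[0,0,0.125]],
    [85,[0,0,0],[0,0,0.125]],
    [85,[0,0,0],[0,0,0.125]],
    [85,[0,0,0],[0,0,0.125]],
    [85,[0,0,0],[0,0,0.125]],
    [85,[0,0,0],[0,0,0.125]],
    [85,[0,0,0],[0,0,0.125]],
    [85,[0,0,0],[0,0,0.125]],
    [85,[0,0,0],[0,0,0.125]],
    [85,[0,0,0],[0,0,0.125]],
    [85,[0,0,0],[0,0,0.125]],
    [85,[0,0,0],[0,0,0.125]]
  ]
}}

```text
t: 10.53
position: [0.4669, -0.1844, 0.1677]
eef_rot: [0.864, -0.118, 0.13, -0.472]
contact_force: [-0.0, -0.0, -0.3]
finger_gap: 0.995
grip_force: 0.0
```

```bash
cat >> h.py <<'E'
fanR0=fanR
def fanR(th): return fanR0(th)*Ro.from_euler('z',np.pi)   # tool y = -fan x
E
python3 - <<'E'
from h import *
p,R=cur(); o=get_obs(); print(p,o['t'],o['q'].round(3)); R1=fanR(30); print('err deg',np.degrees((R.inv()*R1).as_rotvec()).round(1))
p,R=leg(p,R,[.4697,-.1859,.0663],R1,8,85)
leg(p,R,[.4974,-.1216,.0663],R1,6,85)
E
```

```text
[ 0.46691378 -0.18443236  0.16767626] 10.5333 [ 0.28   0.855  0.893  1.937 -1.171  1.825 -0.08 ]
err deg [1.4 0.2 7.6]
[85,[-1.0, 10.8, 6.6],[0.003, 0.0, 0.017]],[85,[-0.9, 10.8, 6.5],[0.003, 0.0, 0.017]],[85,[-0.7, 10.9, 6.5],[0.003, 0.0, 0.017]],[85,[-0.5, 10.9, 6.5],[0.003, 0.0, 0.017]],[85,[-0.3, 10.9, 6.5],[0.003, 0.0, 0.017]],[85,[-0.1, 10.9, 6.4],[0.003, 0.0, 0.017]],[85,[0.1, 11.0, 6.3],[0.003, 0.0, 0.017]],[85,[0.2, 10.9, 6.4],[0.003, 0.0, 0.017]],
end [ 0.4697 -0.1859  0.0663]
[85,[0.0, -5.8, 10.1],[0.0, 0.0, -0.0]],[85,[0.0, -5.9, 10.1],[0.0, 0.0, -0.0]],[85,[0.1, -5.8, 10.1],[0.0, 0.0, -0.0]],[85,[-0.0, -5.8, 10.1],[0.0, 0.0, -0.0]],[85,[-0.0, -5.9, 10.1],[0.0, 0.0, -0.0]],[85,[0.0, -5.8, 10.1],[0.0, 0.0, -0.0]],
end [ 0.4974 -0.1216  0.0663]
```

Emit:
{"api": "arm_command", "payload": {
  "plan": [
    [85,[-1,11,6.5],[0.003,0,0.017]],
    [85,[-1,11,6.5],[0.003,0,0.017]],
    [85,[-1,11,6.5],[0.003,0,0.017]],
    [85,[0,11,6.5],[0.003,0,0.017]],
    [85,[0,11,6.5],[0.003,0,0.017]],
    [85,[0,11,6.5],[0.003,0,0.017]],
    [85,[0,11,6.5],[0.003,0,0.017]],
    [85,[0,11,6.5],[0.003,0,0.017]],
    [85,[0,0,0],[0,0,0]]
  ]
}}

```text
t: 11.28
position: [0.4693, -0.1873, 0.063]
eef_rot: [0.848, -0.175, 0.1, -0.49]
contact_force: [0.1, 1.1, -0.1]
finger_gap: 0.99
grip_force: 0.0
```

```bash
python3 - <<'E'
from h import *
p,R=cur(); o=get_obs(); print(p,o['t'],o['q'].round(3)); R1=fanR(30); print('err deg',np.degrees((R.inv()*R1).as_rotvec()).round(1))
for n in('side','top'):
    im,d=read_camera(n); u,v=proj(n,p)[0].astype(int); print(n,u,v)
    x,y=max(0,min(u-130,380)),max(0,min(v-130,220)); c=cv2.resize(im[y:y+260,x:x+260],(400,400),interpolation=cv2.INTER_CUBIC)
    K=c if n=='side' else np.hstack([K,c])
cv2.imwrite('pics/pre.png',K)
leg(p,R,[.4974,-.1216,.0663],R1,6,85)
E
```

```text
[ 0.46928432 -0.18729578  0.06296776] 11.2833 [ 0.343  1.044  0.8    1.931 -1.261  1.781 -0.069]
err deg [-0.   0.1 -0.1]
side 348 312
top 399 284
[85,[-0.0, -6.4, 10.0],[-0.0, 0.0, -0.0]],[85,[-0.0, -6.5, 10.1],[-0.0, 0.0, -0.0]],[85,[-0.0, -6.4, 10.0],[-0.0, 0.0, -0.0]],[85,[-0.1, -6.4, 10.1],[-0.0, 0.0, -0.0]],[85,[0.0, -6.5, 10.0],[-0.0, 0.0, -0.0]],[85,[0.0, -6.4, 10.0],[-0.0, 0.0, -0.0]],
end [ 0.4974 -0.1216  0.0663]
```

View pics/pre.png

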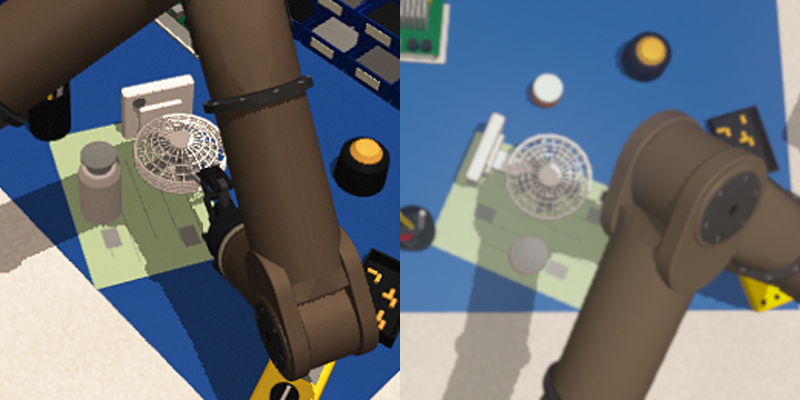

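The left crop (side view) shows the gripper just outside the fan's rim at (205,185), with the wrist clear above the meter. In the right crop (top view) the arm covers the gripper, and the fan, jar and bottle haven't moved. Next I insert.

Emit:
{"api": "arm_command", "payload": {
  "plan": [
    [85,[0,-6.5,10],[0,0,0]],
    [85,[0,-6.5,10],[0,0,0]],
    [85,[0,-6.5,10],[0,0,0]],
    [85,[0,-6.5,10],[0,0,0]],
    [85,[0,-6.5,10],[0,0,0]],
    [85,[0,-6.5,10],[0,0,0]],
    [85,[0,0,0],[0,0,0]]
  ]
}}

```text
t: 11.97
position: [0.499, -0.1187, 0.0709]
eef_rot: [0.848, -0.172, 0.101, -0.491]
contact_force: [-0.6, 0.7, 0.6]
finger_gap: 0.994
grip_force: 0.0
```

```bash
python3 - <<'E'
from h import *
p,R=cur(); o=get_obs(); print(p,o['t'],o['q'].round(3)); R1=fanR(30); print('err deg',np.degrees((R.inv()*R1).as_rotvec()).round(1))
z=R1.as_matrix()[:,2]; y=-R1.as_matrix()[:,1]
T=p
for th in range(0,31,3):
    w=edge(th)+.014*z+.0425*y+.013*z
    s=R.inv().apply(w-T)*1000; print(th,w.round(4),s.round(1)); T=w
E
```

```text
[ 0.49900199 -0.11866999  0.07094333] 11.9667 [ 0.288  0.944  0.663  2.013 -1.305  1.63  -0.132]
err deg [-0.1  0.2  0.3]
0 [ 0.4974 -0.1215  0.0733] [-0.4 -0.5 -4. ]
3 [ 0.4986 -0.1188  0.0834] [  0.  -10.2  -2.5]
6 [ 0.4999 -0.1157  0.0933] [  0.  -10.3  -2. ]
9 [ 0.5015 -0.1121  0.103 ] [  0.  -10.4  -1.4]
12 [ 0.5032 -0.108   0.1125] [  0.  -10.4  -0.9]
15 [ 0.5052 -0.1035  0.1218] [  0.  -10.5  -0.3]
18 [ 0.5073 -0.0986  0.1308] [  0.1 -10.5   0.2]
21 [ 0.5096 -0.0932  0.1395] [  0.1 -10.5   0.7]
24 [ 0.5121 -0.0874  0.1479] [  0.1 -10.4   1.3]
27 [ 0.5148 -0.0812  0.1559] [  0.1 -10.3   1.8]
30 [ 0.5176 -0.0747  0.1636] [  0.1 -10.2   2.4]
```

Emit:
{"api": "arm_command", "payload": {
  "plan": [
    [85,[0,-5,-3],[0,0,0]],
    [85,[0,-5,-2],[0,0,0]],
    [85,[0,-5,-1],[0,0,0]],
    [85,[0,-5,-1],[0,0,0]],
    [85,[0,-5,-1],[0,0,0]],
    [85,[0,-5,-1],[0,0,0]],
    [85,[0,-5,-1],[0,0,0]],
    [85,[0,-5,-0.5],[0,0,0]],
    [85,[0,0,0],[0,0,0]]
  ]
}}

```text
t: 12.72
position: [0.5025, -0.1118, 0.1102]
eef_rot: [0.848, -0.173, 0.101, -0.49]
contact_force: [-0.4, -0.6, -1.1]
finger_gap: 0.996
grip_force: 0.5
```

```bash
python3 - <<'E'
from h import *
p,R=cur(); o=get_obs(); print(p,o['t'],o['q'].round(3),o['contact_force'])
W={}
im,d=read_camera('side'); W=cloud('side',d)
u,v=proj('side',[.53,-.03,.1])[0].astype(int); x,y=u-110,v-110
cv2.imwrite('pics/lift.png',cv2.resize(im[y:y+220,x:x+220],(600,600),interpolation=cv2.INTER_CUBIC))
E
```

```text
[ 0.50250458 -0.11176081  0.11021309] 12.7167 [ 0.254  0.87   0.694  2.024 -1.284  1.644 -0.196] [-0.4228127  -0.62515697 -1.09036998]
```

View pics/lift.png

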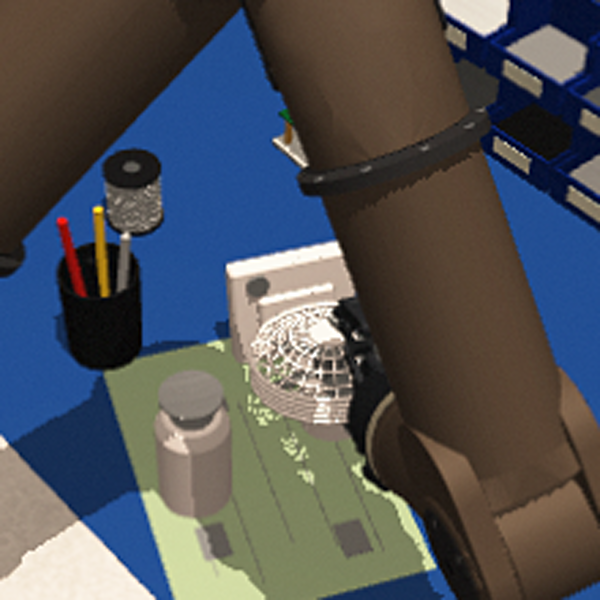

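The crop shows the fan's cage lifting at (320,350) on the lower finger; the cup, bottle and reel (at 133,190) are untouched. I carry on to 30 degrees.

Emit:
{"api": "arm_command", "payload": {
  "plan": [
    [85,[0,-5,0],[0,0,0]],
    [85,[0,-5,0],[0,0,0]],
    [85,[0,-5,0],[0,0,0]],
    [85,[0,-5,0.5],[0,0,0]],
    [85,[0,-5,0.5],[0,0,0]],
    [85,[0,-5,0.5],[0,0,0]],
    [85,[0,-5,0.5],[0,0,0]],
    [85,[0,-5,1],[0,0,0]],
    [85,[0,-5,1],[0,0,0]],
    [85,[0,-5,1],[0,0,0]],
    [85,[0,-5,1],[0,0,0]],
    [85,[0,-5,1],[0,0,0]]
  ]
}}

```text
t: 13.77
position: [0.5165, -0.0785, 0.1581]
eef_rot: [0.848, -0.174, 0.101, -0.49]
contact_force: [0.5, 0.3, -1.1]
finger_gap: 0.995
grip_force: 0.3
```

Emit:
{"api": "arm_command", "payload": {
  "plan": [
    [85,[0,-5,1],[0,0,0]],
    [85,[0,0,0],[0,0,0]],
    [85,[0,0,0],[0,0,0]]
  ]
}}

```text
t: 14.02
position: [0.5177, -0.0756, 0.1618]
eef_rot: [0.849, -0.173, 0.101, -0.49]
contact_force: [-0.3, -1.0, 0.6]
finger_gap: 0.998
grip_force: 0.2
```

```bash
python3 - <<'E'
from h import *
p,R=cur(); o=get_obs(); print(p,o['t'],o['q'].round(3),o['contact_force'])
im,d=read_camera('side'); W=cloud('side',d)
u,v=proj('side',[.53,-.03,.1])[0].astype(int); x,y=u-110,v-130
cv2.imwrite('pics/lift2.png',cv2.resize(im[y:y+220,x:x+220],(600,600),interpolation=cv2.INTER_CUBIC))
E
```

```text
[ 0.51772108 -0.07555727  0.16177727] 14.0167 [ 0.166  0.755  0.711  2.05  -1.287  1.624 -0.309] [-0.34458746 -0.95800778  0.63122283]
```

View pics/lift2.png

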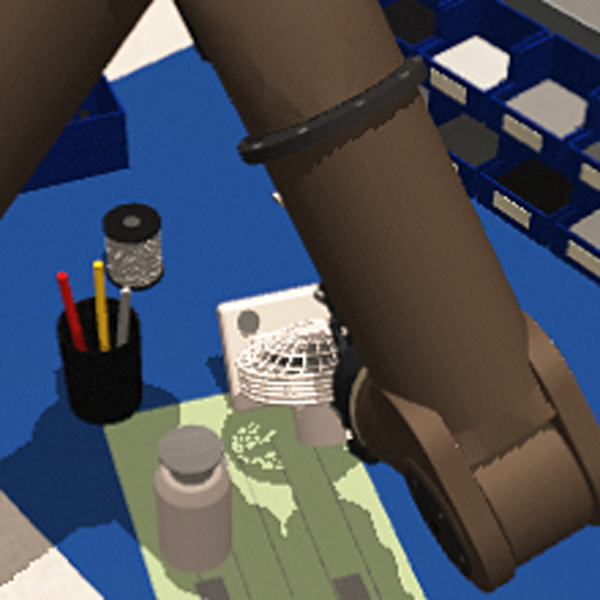

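The crop shows the fan tipped about 30 degrees, with the cage flush against the fingers at (340,350). Now I close the fingers, lowering the tool as they close so that the lower pad stays put.

Emit:
{"api": "arm_command", "payload": {
  "plan": [
    [77,[0,3,-1],[0,0,0]],
    [69,[0,4,-1.5],[0,0,0]],
    [61,[0,4,-1.5],[0,0,0]],
    [53,[0,4,-1.5],[0,0,0]],
    [45,[0,4,-1.5],[0,0,0]],
    [37,[0,4,-1.5],[0,0,0]],
    [30,[0,4,-1.5],[0,0,0]],
    [15,[0,1,-2],[0,0,0]],
    [15,[0,0,0],[0,0,0]],
    [15,[0,0,0],[0,0,0]],
    [15,[0,0,0],[0,0,0]]
  ]
}}

```text
t: 14.98
position: [0.508, -0.0983, 0.1432]
eef_rot: [0.849, -0.174, 0.101, -0.489]
contact_force: [-0.8, -0.5, -0.9]
finger_gap: 0.285
grip_force: 61.1
```

```bash
python3 - <<'E'
from h import *
p,R=cur(); o=get_obs(); print(p,o['t'],o['q'].round(3),o['contact_force'],o['finger_gap']*85.4)
M=R.as_matrix(); rel=R.inv().apply(heel-p)*1000; print('heel in tool',rel.round(1))
# expected in tool frame: y = +(x_rim13+50)=63 , z = tcp depth: heel z0 -> 194-14
th=np.degrees(np.arcsin(-M[2,2])); print('pitch',th)
E
```

```text
[ 0.50801441 -0.09832166  0.14318461] 14.9833 [ 0.218  0.8    0.706  2.033 -1.271  1.639 -0.263] [-0.77728485 -0.53570587 -0.88269433] 24.372052049406406
heel in tool [ -0.5  61.9 178.9]
pitch 30.048999239321542
```

Emit:
{"api": "arm_command", "payload": {
  "plan": [
    [15,[0,-7.8,2.9],[-0.0436,0,0]],
    [15,[0,-7.8,2.9],[-0.0436,0,0]],
    [15,[0,-7.8,2.9],[-0.0436,0,0]],
    [15,[0,-7.8,2.9],[-0.0436,0,0]],
    [15,[0,-7.8,2.9],[-0.0436,0,0]],
    [15,[0,-7.8,2.9],[-0.0436,0,0]],
    [15,[0,-7.8,2.9],[-0.0436,0,0]],
    [15,[0,-7.8,2.9],[-0.0436,0,0]],
    [15,[0,0,0],[0,0,0]]
  ]
}}

```text
t: 15.73
position: [0.531, -0.0431, 0.1781]
eef_rot: [0.921, -0.186, 0.069, -0.335]
contact_force: [0.5, 0.8, -5.9]
finger_gap: 0.287
grip_force: 60.9
```

```bash
cat >> h.py <<'E'
def st():
    p,R=cur(); o=get_obs(); print(p.round(4),o['t'],o['q'].round(3),o['contact_force'].round(1),o['wrist_torque'].round(2),round(o['finger_gap']*85.4,1))
    M=R.as_matrix(); print('heel in tool',(R.inv().apply(heel-p)*1000).round(1),'tool z',M[:,2].round(3),'y',M[:,1].round(3)); return p,R
E
python3 -c "
from h import *
st()"
```

```text
[ 0.531  -0.0431  0.1781] 15.7333 [-0.206  0.557  0.903  2.057 -1.158  1.328 -0.631] [ 0.5  0.8 -5.9] [-1.86  0.78 -0.03] 24.6
heel in tool [  0.2  65.3 177.7] tool z [ 0.252  0.591 -0.767] y [-0.297 -0.707 -0.642]
```

Emit:
{"api": "arm_command", "payload": {
  "plan": [
    [15,[0,-7.8,2.9],[-0.0436,0,0]],
    [15,[0,-7.8,2.9],[-0.0436,0,0]],
    [15,[0,-7.8,2.9],[-0.0436,0,0]],
    [15,[0,-7.8,2.9],[-0.0436,0,0]],
    [15,[0,-7.8,2.9],[-0.0436,0,0]],
    [15,[0,-7.8,2.9],[-0.0436,0,0]],
    [15,[0,-7.8,2.9],[-0.0436,0,0]],
    [15,[0,-7.8,2.9],[-0.0436,0,0]],
    [15,[0,-7.8,2.9],[-0.0436,0,0]],
    [15,[0,-7.8,2.9],[-0.0436,0,0]],
    [15,[0,0,0],[0,0,0]]
  ]
}}

```text
t: 16.65
position: [0.5624, 0.033, 0.1881]
eef_rot: [0.972, -0.196, 0.025, -0.128]
contact_force: [-0.6, 1.0, -6.0]
finger_gap: 0.289
grip_force: 60.8
```

```bash
python3 -c "
from h import *
p,R=st()
print(np.degrees((R.inv()*fanR(90)).as_rotvec()))
im,d=read_camera('side');u,v=proj('side',[.55,.03,.1])[0].astype(int); x,y=u-150,v-130
cv2.imwrite('pics/up.png',cv2.resize(im[y:y+260,x:x+300],(750,600)))"
```

```text
[0.5624 0.033  0.1881] 16.65 [-0.768  0.535  1.128  1.934 -0.849  1.111 -1.222] [-0.6  1.  -6. ] [-0.56  0.39 -0.02] 24.7
heel in tool [  1.6  66.2 177. ] tool z [ 0.098  0.238 -0.966] y [-0.375 -0.89  -0.258]
[-14.94336261   0.16738751   0.45052711]
```

View pics/up.png

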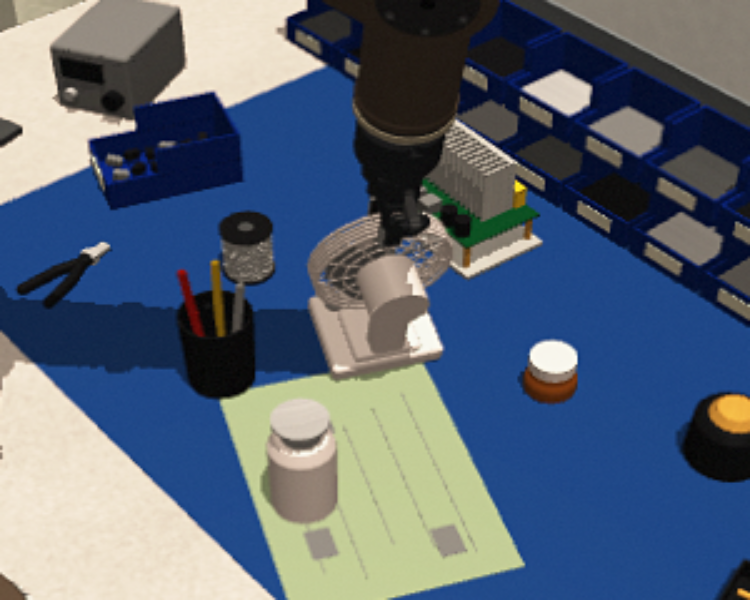

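The crop shows the fan held about 15 degrees short of upright at (380,290). Reel, cup, bottle and jar stand where they were.

Emit:
{"api": "arm_command", "payload": {
  "plan": [
    [15,[0,-7.8,2.9],[-0.0436,0,0]],
    [15,[0,-7.8,2.9],[-0.0436,0,0]],
    [15,[0,-7.8,2.9],[-0.0436,0,0]],
    [15,[0,-7.8,2.9],[-0.0436,0,0]],
    [15,[0,-7.8,2.9],[-0.0436,0,0]],
    [15,[0,-7.8,2.9],[-0.0436,0,0]],
    [15,[0,0,0],[0,0,0]],
    [15,[0,0,0],[0,0,0]]
  ]
}}

```text
t: 17.37
position: [0.5812, 0.0735, 0.1785]
eef_rot: [0.98, -0.201, -0.0, -0.001]
contact_force: [0.0, -1.0, -6.7]
finger_gap: 0.286
grip_force: 60.9
```

```bash
python3 - <<'E'
from h import *
p,R=st()
print(np.degrees((R.inv()*fanR(90)).as_rotvec()))
# fan base underside: white low points; tilt check from base slab top plane (z~22mm)
A=[];C=[]
for n in('side','top'):
    im,d=read_camera(n); W=cloud(n,d); A.append(W.reshape(-1,3)); C.append(im.reshape(-1,3).astype(int))
A=np.concatenate(A);C=np.concatenate(C)
w=(C.min(1)>110)&(C.max(1)-C.min(1)<60)&(A[:,2]>.004)&(A[:,2]<.05)&(np.hypot(A[:,0]-.575,A[:,1]-.06)<.09)
P=A[w]; print(len(P),P.min(0),P.max(0),cv2.minAreaRect((P[:,:2]*1000).astype(np.float32)))
t=P[(P[:,2]>.018)&(P[:,2]<.036)]; X=np.c_[t[:,0]-t[:,0].mean(),t[:,1]-t[:,1].mean(),np.ones(len(t))]; s=np.linalg.lstsq(X,t[:,2],rcond=None)[0]; print('slope along f',s[:2]@f[:2],'side',s[:2]@[-f[1],f[0]],'z',s[2])
# heatsink: grey pts high
h=(A[:,2]>.085)&(A[:,2]<.13)&(A[:,0]>.7)&(A[:,0]<.83)&(abs(A[:,1]-.155)<.1); print('hs',A[h].min(0),A[h].max(0),cv2.minAreaRect((A[h][:,:2]*1000).astype(np.float32)))
E
```

```text
[0.5812 0.0735 0.1785] 17.3667 [-0.954  0.689  1.208  1.796 -0.704  1.168 -1.495] [ 0.  -1.  -6.7] [-0.02  0.04 -0.01] 24.5
heel in tool [1.000e-01 6.310e+01 1.784e+02] tool z [ 0.     0.001 -1.   ] y [-0.394 -0.919 -0.001]
[-0.07822031  0.03339785  0.11746465]
1514 [ 0.48600008 -0.02618509  0.00400025] [0.64396187 0.12868581 0.04891781] ((560.0114135742188, 44.19825744628906), (136.6162872314453, 140.57723999023438), 61.048458099365234)
slope along f -0.0018668606452385635 side 0.0031466230704111447 z 0.02527493652491918
hs [0.7617112  0.09704458 0.08501352] [0.81715695 0.21128883 0.12274921] ((789.9036254882812, 154.40432739257812), (114.25559997558594, 50.00531005859375), 85.99403381347656)
```

Emit:
{"api": "arm_command", "payload": {
  "plan": [
    [15,[0,0,-4],[0,0,0]],
    [15,[0,0,-4],[0,0,0]],
    [15,[0,0,0],[0,0,0.066]],
    [15,[0,0,0],[0,0,0.066]],
    [15,[0,0,0],[0,0,0.066]],
    [15,[0,0,0],[0,0,0.066]],
    [15,[0,0,0],[0,0,0.066]],
    [15,[0,0,0],[0,0,0.066]],
    [15,[0,0,0],[0,0,0]]
  ]
}}

```text
t: 18.22
position: [0.5817, 0.0736, 0.1877]
eef_rot: [0.92, -0.392, 0.001, -0.001]
contact_force: [0.1, -0.1, -5.5]
finger_gap: 0.29
grip_force: 60.9
```

```bash
python3 -c "
from h import *
p,R=st()"
```

```text
[0.5817 0.0736 0.1877] 18.2167 [-0.976  0.712  1.268  1.787 -0.732  1.209 -1.866] [ 0.1 -0.1 -5.5] [ 0.11 -0.04 -0.03] 24.7
heel in tool [ 24.2  58.6 187.6] tool z [ 0.002  0.001 -1.   ] y [-0.721 -0.693 -0.002]
```

Joint 7 has room (-1.87). I finish the yaw, then lower.

Emit:
{"api": "arm_command", "payload": {
  "plan": [
    [15,[0,0,0],[0,0,0.066]],
    [15,[0,0,0],[0,0,0.066]],
    [15,[0,0,0],[0,0,0.066]],
    [15,[0,0,0],[0,0,0.066]],
    [15,[0,0,0],[0,0,0.066]],
    [15,[0,0,0],[0,0,0.066]],
    [15,[0,0,0],[0,0,0]],
    [15,[0,0,3],[0,0,0]],
    [15,[0,0,3],[0,0,0]],
    [15,[0,0,2],[0,0,0]],
    [15,[0,0,0],[0,0,0]]
  ]
}}

```text
t: 19.13
position: [0.5814, 0.0741, 0.1786]
eef_rot: [0.827, -0.563, 0.0, -0.0]
contact_force: [-0.1, 0.2, -6.1]
finger_gap: 0.288
grip_force: 60.9
```

```bash
python3 -c "
from h import *
p,R=st(); d=-R.as_matrix()[:2,1]; v=np.array([.79,.155])-p[:2]; print('az',np.degrees(np.arctan2(d[1],d[0])),'lat',d[0]*v[1]-d[1]*v[0])"
```

```text
[0.5814 0.0741 0.1786] 19.1333 [-0.977  0.735  1.277  1.797 -0.757  1.207 -2.235] [-0.1  0.2 -6.1] [ 0.1  -0.07  0.03] 24.6
heel in tool [ 45.2  44.7 178.6] tool z [ 0.  0. -1.] y [-0.93  -0.367 -0.   ]
az 21.510101502650194 lat -0.0011972975690562188
```

Emit:
{"api": "arm_command", "payload": {
  "plan": [
    [15,[0,0,1],[0,0,0]],
    [15,[0,0,0],[0,0,0]],
    [15,[0,0,0],[0,0,0]]
  ]
}}

```text
t: 19.38
position: [0.5818, 0.074, 0.1782]
eef_rot: [0.826, -0.563, 0.001, -0.0]
contact_force: [-0.2, 1.2, -5.9]
finger_gap: 0.289
grip_force: 60.9
```

Emit:
{"api": "arm_command", "payload": {
  "plan": [
    [15,[0,0,1],[0,0,0]],
    [15,[0,0,0],[0,0,0]],
    [15,[0,0,0],[0,0,0]]
  ]
}}

```text
t: 19.63
position: [0.5824, 0.0737, 0.1779]
eef_rot: [0.826, -0.563, 0.001, -0.001]
contact_force: [1.1, -1.4, 1.5]
finger_gap: 0.289
grip_force: 61.8
```

Emit:
{"api": "arm_command", "payload": {
  "plan": [
    [15,[0,0,1],[0,0,0]],
    [15,[0,0,0],[0,0,0]],
    [15,[0,0,0],[0,0,0]]
  ]
}}

```text
t: 19.88
position: [0.5829, 0.0739, 0.1777]
eef_rot: [0.826, -0.563, 0.002, -0.001]
contact_force: [0.6, 1.3, 9.0]
finger_gap: 0.287
grip_force: 62.8
```

Emit:
{"api": "arm_command", "payload": {
  "plan": [
    [15,[0,0,1],[0,0,0]],
    [15,[0,0,0],[0,0,0]],
    [15,[0,0,0],[0,0,0]]
  ]
}}

```text
t: 20.13
position: [0.583, 0.0739, 0.1776]
eef_rot: [0.826, -0.563, 0.001, -0.002]
contact_force: [-3.3, 2.2, 21.4]
finger_gap: 0.286
grip_force: 64.1
```

Emit:
{"api": "arm_command", "payload": {
  "plan": [
    [15,[0,0,-2],[0,0,0]],
    [15,[0,0,0],[0,0,0]],
    [15,[0,0,0],[0,0,0]],
    [30,[0,0,0],[0,0,0]],
    [36,[0,0,0],[0,0,0]],
    [45,[0,0,0],[0,0,0]],
    [45,[0,0,0],[0,0,0]],
    [45,[0,0,-10],[0,0,0]],
    [45,[0,0,-20],[0,0,0]],
    [45,[0,0,-30],[0,0,0]],
    [45,[0,0,-30],[0,0,0]],
    [45,[0,0,-20],[0,0,0]]
  ]
}}

```text
t: 21.13
position: [0.5822, 0.073, 0.2907]
eef_rot: [0.826, -0.564, 0.002, -0.001]
contact_force: [0.3, 0.5, 0.6]
finger_gap: 0.529
grip_force: 0.0
```

```bash
python3 - <<'E'
from h import *
st(); A=[];C=[]
for n in('side','top'):
    im,d=read_camera(n); cv2.imwrite(f'pics/end_{n}.png',im); A.append(cloud(n,d).reshape(-1,3)); C.append(im.reshape(-1,3).astype(int))
    if n=='side': u,v=proj('side',[.58,.08,.1])[0].astype(int); cv2.imwrite('pics/endc.png',cv2.resize(im[max(v-150,0):v+150,u-200:u+200],(800,600)))
A=np.concatenate(A);C=np.concatenate(C)
w=(C.min(1)>110)&(C.max(1)-C.min(1)<60)&(A[:,2]>.012)&(A[:,2]<.03)&(np.hypot(A[:,0]-.57,A[:,1]-.07)<.09); P=A[w]
print('base',P[:,2].max(),cv2.minAreaRect((P[:,:2]*1000).astype(np.float32)))
c=(A[:,2]>.13)&(A[:,2]<.215)&(np.hypot(A[:,0]-.58,A[:,1]-.07)<.1); Q=A[c]; print('cage',len(Q),Q.max(0),cv2.minAreaRect((Q[:,:2]*1000).astype(np.float32)))
m=(C.max(1)<80)&(A[:,2]>.055)&(A[:,2]<.075)&(np.hypot(A[:,0]-.553,A[:,1]-.248)<.06); print('reel',A[m].mean(0))
E
```

```text
[0.5822 0.073  0.2907] 21.1333 [-1.004  0.578  1.288  1.644 -0.568  1.352 -2.401] [0.3 0.5 0.6] [-0.07 -0.08 -0.03] 45.2
heel in tool [ 43.4  45.9 290.6] tool z [ 0.004 -0.    -1.   ] y [-0.931 -0.364 -0.004]
base 0.029990804550185626 ((567.3947143554688, 65.89042663574219), (100.94068908691406, 120.27592468261719), 22.84333610534668)
cage 2158 [0.61813203 0.14022362 0.19717138] ((565.0742797851562, 62.21498107910156), (95.7705078125, 138.01976013183594), 25.755666732788086)
reel [0.54684846 0.24029444 0.06523549]
```

View pics/endc.png

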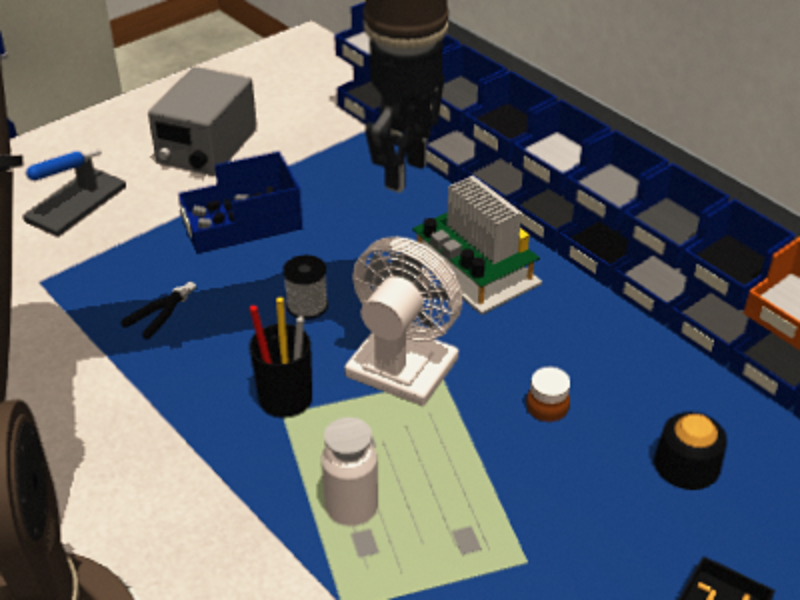

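The view shows the fan upright at (405,310) facing the heatsink at (485,220). The reel stands aside at (305,285), everything else is in place, and the gripper is clear above the fan.

```bash
python3 -c "
from station import *
print(finish_job())"
```

```text
the job is handed in; nothing more can be done
None
```

The job is handed in: the fan stands upright, its blowing axis measured about 4 mm from the middle of the heatsink; the reel stands about 170 mm to the side of that axis, nothing else appears to have moved, and the gripper is clear (the judging result was not reported).

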